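# Lift the ultrasonic basket out with a bead on its seat

## Task

The parts basket stands in the ultrasonic cleaner with a round silver bead sitting loose on the seat hole in the middle of its floor. Swing the basket's folded handle up and over until it leans back on its stop, then lift the basket straight out by the handle and carry it smoothly and level, so that the bead never leaves its seat, to the steel bench block, where the setter will pick the bead off. Finish while still holding it by the handle: level and still, over the middle of the block, about ten centimetres above it; leave the things lying round about where they are, and do not touch the bead.

Things in the scene. Friction and masses are not known exactly. Their poses are not given: they have to be found in the camera images.
- cleaner: white bench-top ultrasonic cleaner, fixed, 122 (x) x 160 (y) x 84 mm high, control panel with a knob on its -x face; origin at the centre of its underside, z up. Its steel tank is open at the top, 94 (x) x 130 (y) mm inside, its floor 44 mm above the cleaner's underside. It may stand on the left or the right and be turned by up to 0.4 rad
- basket: loose steel basket (0.35 to 0.53 kg) standing in the tank with about 7 mm play a side, 80 (x) x 116 (y) mm, walls 24 mm high, upper side of its perforated floor 10 mm above its feet; origin at the centre of its underside (feet), z up, axes as the cleaner's within 0.03 rad. An ear in the middle of each end wall (y = +-57 mm) carries the handle's pivot, 52 mm above the origin
- handle (a joint): folding bail handle of the basket, turning about the line through the ears (basket y): 0 = folded to the basket's -x side, bar 12 degrees above pivot level; 1.36 = upright; 1.50 rad = fully up, leaning 8 degrees past upright (to +x) on its stop. Nearly free: falls back to 0 if left short of upright, stays on the stop once past it. Held by the handle, the basket can swing on its pivots
- handle_grip (a point): middle of the handle's black round grip, 10 mm thick, 52 mm long, running along the basket's y axis, 62 mm from the pivot line; the grip is a sleeve that turns freely on the handle's wire. Folded it lies 61 mm to the -x side of the pivot line and 13 mm above it, 25 mm over the cleaner's rim, with free space on both sides
- handle_hinge (a point): point on the handle's pivot line midway between the ears, 52 mm above the basket's origin; turns with the basket (z up, y along the pivot line)
- bead: polished silver bead, a ball 22 mm across, about 20 g, loose; origin at its underside as it starts (turns as it rolls)
- bead_center (a point): centre of the bead
- seat (a point): where the bead's centre is while it sits on its seat: over the 11 mm round hole in the middle of the basket's floor, 19.5 mm above the basket's origin. The bead rolls off the hole if the basket tips about 30 degrees
- block: flat square steel bench block, fixed, 140 x 138 x 12 mm; origin at the centre of its underside
- setting_tweezers: steel tweezers, 11 x 122 x 8 mm, lying on the block near its +x edge; origin at the centre of their underside
- loupe: black eye loupe, 35 mm across, 26 mm high, standing between the two; origin at the centre of its underside
- cream_pot: cream plastic pot with a lid, 45 mm across, 25 mm high; origin at the centre of its underside

How it is judged (in metres and radians):
On the way, in this order (a step that is already met when the one before it is completed fails the run):
1. the handle is swung fully up onto its stop while the basket stands in the tank (value of joint handle above 1.42 rad and z of basket in the frame of cleaner below 0.054 m), for 0.2 s.
2. the basket is lifted clear of the tank by its handle (z of basket in the frame of cleaner above 0.088 m and distance between the grasp point and handle_grip below 0.035 m and angle between basket's own z axis and vertical below 0.3 rad), for 0.1 s.
At the end, for the whole second after the job is handed in: Gripper holding the basket by its raised handle (joint over 1.15 rad, over 1 N); basket centre within 35 mm of the block's, feet 60 to 150 mm above its top, tilt under 0.12 rad, still (20 mm/s, 0.2 rad/s); bead within 5 mm of its seat (horizontal distance between basket and block below 0.035 m and height (world z) of basket between 0.072 and 0.162 m and angle between basket's own z axis and vertical below 0.12 rad and distance between bead_center and seat below 0.005 m and value of joint handle above 1.15 rad and distance between the grasp point and handle_grip below 0.035 m and contact force between the fingers and basket above 1 N and linear speed of basket below 0.02 m/s and angular speed of basket below 0.2 rad/s); the arm keeps its last pose, push and grip.
It fails at once if the bead leaves its seat (distance between bead_center and seat above 0.008 m).
It fails at once if the bead is touched by the robot (contact force between any of the fingers, the arm and bead above 0.3 N).
It fails at once if the tweezers, the loupe or the cream pot are moved by more than 20 mm (distance of any of setting_tweezers, loupe, cream_pot from where it was at the start of the episode above 0.02 m).
It also fails if it takes over 56 s, if anything falls off the work surface, if the arm or the gripper's body presses on something with over 40 N, if the wrist force passes 120 N, or if a joint passes its speed limit or range.

## Robot

A 7-joint arm with a two-finger parallel gripper is mounted at the origin on a cart in front of the work surface, level with it; the furniture and walls round the work are solid. World frame = base frame: x ahead of the robot, y to its left, z up, the work surface at z = 0. Lengths are in m, angles in degrees, forces in N, time in s.
With the tool pointing down it reaches from about 0.35 to 0.9 m from the base axis. Payload 7.2 kg.
Tool frame: the origin (TCP) lies at the very end of the fingers, on their centre line; the grasp point (between the pads) lies 19 mm behind it (env.grip_depth is the distance from the TCP to the grasp point, in m); z points along the fingers, y is the line along which they close (so a half turn about z gives the same grasp; the last joint's range is limited). The gripper opens to 88 mm and grips with 3 to 60 N. Pads are 20 mm wide; open, the fingers measure 115 mm over their backs; the gripper's body (75 mm by 178 mm) begins 61 mm behind the grasp point.
Start: joints at [70.29, 23.554, -0.728, 91.456, 0.321, 64.991, -4.71], TCP at [0.17, -0.601, 0.189] pointing down, gripper open.
Joint ranges: [-169.25, 169.25], [-16.82, 113.86], [-84.01, 82.57], [7.8, 145.47], [-59.2, 239.2], [7.22, 106.19], [-163.78, 163.78]. Speed limits (degrees/s): [136.94, 136.94, 172.46, 172.46, 180, 180, 180].

## Interface

Orientations are given as a 3x3 rotation matrix whose columns are the frame's x, y, z axes.
In Python, from workcell import env, imaging gives the robot as it stands.
- The arm moves only by the tool servo_tool, never from a script. Its argument "series" is a list that holds one entry, the list of rows, each a list of 6 numbers: the shift along the tool's x, y, z each as a share of 200 mm, from -1 to 1, then the turn, a rotation vector about the tool's x, y, z each as a share of 90 degrees, from -1 to 1. A call has exactly 8 rows; each row shifts and turns the commanded pose from where the row before left it, along the tool's axes as they then stand; what a row does not reach is not made up. A row lasts 1/10 s, in which the tool goes at most 50 mm and 8.59 degrees, less where a joint would pass 70% of its speed; a pose out of reach is approached as far as the arm can. A call with a number of a shift or a turn outside -1 to 1 is refused whole. A call with a gripper value outside its range is refused whole. "claw" is the opening, from -1 (shut) to 1 (fully open), set as the call begins (left out, the last holds). The fingers move at their own pace and stop on an object; "newtons" is the grip in N (left out, the last holds). Time passes only in rows, so rows that do not move let the fingers close, or fill a call up. It gives the time, the measured TCP pose, the force, the opening and the grip force at its end, in the units of the state.
- env.sense(): the state, without advancing time (a new reading comes with each control period).
- imaging.snapshot(name): name is "side" or "top"; returns a dict with "pixels" (400x640x3 uint8, red, green, blue), "mtx" (3x3 intrinsics, pixels), "k1" (the pictures are not rectified: a ray, as slopes to the right and down, at radius r is drawn at 1 + k1 r^2 times it, then the intrinsics apply), "view" (4x4, takes a point from world to camera coordinates). Camera axes: x right, y down, z forward; pixel columns grow to the right and rows downward; lengths in m; the calibration is good to about 2 mm. A picture is of the moment at which its call begins. There is no depth.
- env.close_job(): hands the job in; it is judged then, once.
The state is a dict: "time": time; "q": joint angles; "qvel": joint speeds; "joint_efforts": joint torques, N m; "tool_pos": TCP position; "eef_rot": TCP orientation; "wrist_force": force on the tool from outside, world axes, zero at the start; "torque": the same for the moment, N m; "finger_gap": finger opening in m; "grip_force": force on a finger pad.
Only numpy, scipy, OpenCV 4.12 (cv2) and the standard library are available. Lean on these libraries where they do the work, as an engineer would, in place of code of your own. Each camera call takes 0.05 s, during which the arm holds its last target. There are 200 camera calls.

## Working session

There is one attempt and no reset: what is moved stays moved. The work goes in short steps, Python scripts to look and compute and a tool call to move; the robot and the scene stay as the last step left them, time stands still between calls to the robot, and variables do not carry over. Pictures are saved under pics/ and viewed, at most 10 in all, crops included, and the job is handed in when it is done.

Besides the shell and the picture viewer there is one more tool, called as name(argument=value, ...) on one line, values as JSON. servo_tool: Moves the arm, as the interface text tells. Its arguments: {"type":"object","properties":{"series":{"type":"array"},"claw":{"type":"number"},"newtons":{"type":"number"}},"required":["series"]}

```bash
ls; mkdir -p pics
cat > h.py <<'E'
import numpy as np, cv2
from workcell import env, imaging
def snap(name):
    s=imaging.snapshot(name); np.savez(f'{name}.npz',**{k:np.array(v) for k,v in s.items()}); return s
def load(name): return dict(np.load(f'{name}.npz'))
def proj(s,P):
    P=np.atleast_2d(P); V=np.array(s['view']); c=P@V[:3,:3].T+V[:3,3]; a=c[:,:2]/c[:,2:]
    r2=(a**2).sum(1,keepdims=True); a=a*(1+s['k1']*r2); M=np.array(s['mtx'])
    return np.c_[a,np.ones(len(a))]@M.T[:,:2]
def ray(s,uv):
    M=np.array(s['mtx']); d=(np.linalg.inv(M)@np.array([uv[0],uv[1],1.]))[:2]; a=d.copy()
    for _ in range(30): a=d/(1+s['k1']*(a@a))
    V=np.array(s['view']); R=V[:3,:3]; o=-R.T@V[:3,3]; return o,R.T@np.array([a[0],a[1],1.])
def atz(s,uv,z):
    o,d=ray(s,uv); return o+d*(z-o[2])/d[2]
E
python3 - <<'E'
from h import *
for n in('top','side'):
    s=snap(n); cv2.imwrite(f'pics/{n}0.png',s['pixels'][:,:,::-1]); V=np.array(s['view']); print(n,-V[:3,:3].T@V[:3,3],V[2,:3],s['mtx'],s['k1'])
x=env.sense(); print(x['time'],x['tool_pos'],x['eef_rot'],x['wrist_force'],x['finger_gap'],env.grip_depth)
E
```

```text
pics
top [ 0.30669938 -0.03841079  1.03977712] [ 1.78372784e-01  7.08347500e-04 -9.83962727e-01] [[473.14216816   0.         318.38511621]
 [  0.         473.14216816 195.49052319]
 [  0.           0.           1.        ]] 0.0209310138130483
side [0.24527138 0.76805763 0.44665684] [ 0.23588079 -0.89697279 -0.37389847] [[478.31790383   0.         317.90760415]
 [  0.         478.31790383 192.7488119 ]
 [  0.           0.           1.        ]] 0.0472349049060706
0.1 [ 0.17002531 -0.60095037  0.18870235] [[ 9.62201006e-01  2.72339889e-01 -4.56782225e-04]
 [ 2.72340258e-01 -9.62200148e-01  1.28800382e-03]
 [-8.87411066e-05 -1.36371876e-03 -9.99999066e-01]] [0.83393529 0.40726708 0.15203912] 0.08794259352594197 0.0187
```

View pics/top0.png

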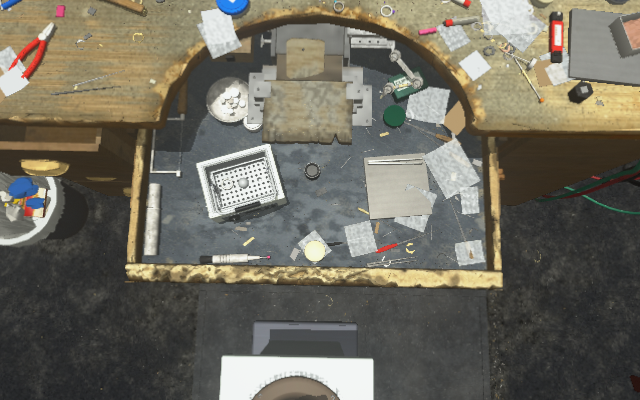

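View pics/side0.png

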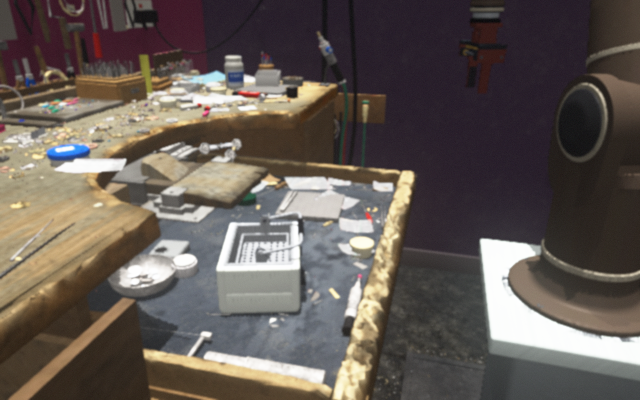

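The cleaner is on the left (top image around 242,182), with the bead near (243,183), the block near (397,188), the loupe at (312,171) and the pot at (315,251). I'll enlarge the cleaner and the block.

Run:
```python
from h import *
t=load('top')['pixels'][:,:,::-1]; s=load('side')['pixels'][:,:,::-1]
f=lambda im,x0,y0,w,h,k:cv2.resize(im[y0:y0+h,x0:x0+w],None,fx=k,fy=k,interpolation=cv2.INTER_CUBIC)
cv2.imwrite('pics/topc.png',f(t,190,135,105,90,6.5))
a=f(t,355,145,85,80,5); b=f(s,205,205,105,115,5)
c=np.zeros((600,800,3),np.uint8); c[:400,:425-50]=a[:, :375]; c[:575,375:375+425]=b[:,:425]
cv2.imwrite('pics/c2.png',c)
```

```text
(no output)
```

View pics/topc.png

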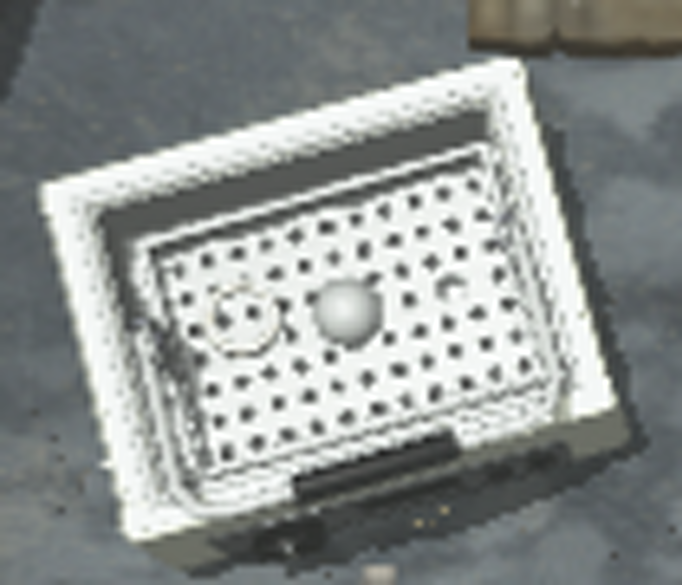

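View pics/c2.png

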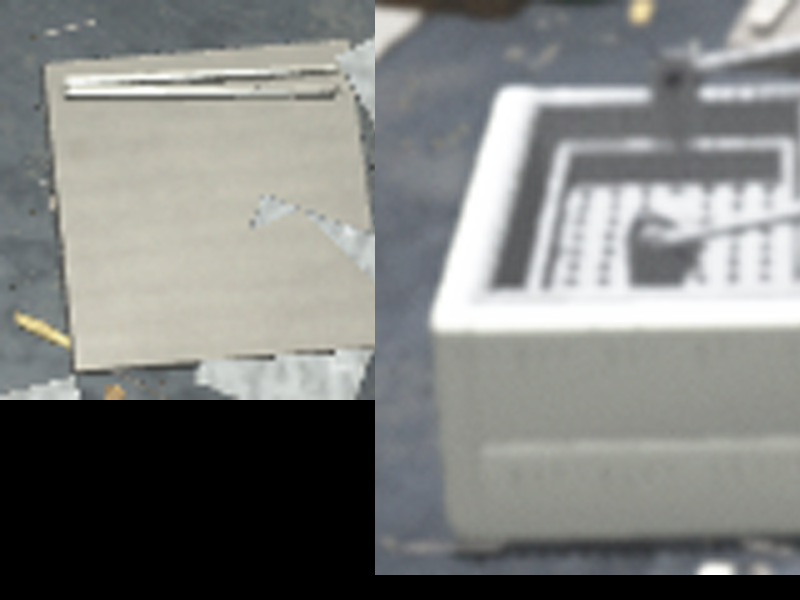

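Run:
```python
from h import *
s=load('top'); np.set_printoptions(precision=4,suppress=True)
g=lambda u,v,k,x,y:((u+.5)/k-.5+x,(v+.5)/k-.5+y)
C=[atz(s,g(u,v,6.5,190,135),.084)[:2] for u,v in[(42,185),(522,60),(620,410),(130,540)]]
C=np.array(C); print(C, [np.linalg.norm(C[i]-C[(i+1)%4]) for i in range(4)], C.mean(0))
for i,j in((1,0),(2,3)): d=C[j]-C[i]; print('y ax',np.degrees(np.arctan2(-d[0],d[1])))
for i,j in((3,0),(2,1)): d=C[j]-C[i]; print('x ax',np.degrees(np.arctan2(d[1],d[0])))
print('bead',atz(s,g(347,313,6.5,190,135),.0635))
G=[atz(s,g(u,v,6.5,190,135),.109) for u,v in[(296,489),(457,443)]]; print('grip',G,np.mean(G,0),np.linalg.norm(G[0]-G[1]));d=G[0]-G[1];print(np.degrees(np.arctan2(-d[0],d[1])))
B=np.array([atz(s,g(u,v,5,355,145),.012)[:2] for u,v in[(45,65),(347,42),(75,370)]]); print('block',B,np.linalg.norm(B[2]-B[0]))
a=B[0]-B[2]; a/=np.linalg.norm(a); y=np.array([-a[1],a[0]]); print(np.degrees(np.arctan2(a[1],a[0])), 'ctr',(B[0]+B[2])/2-y*.069)
print('loupe',atz(s,(312,171),.02),'pot',atz(s,(315,251),.025))
```

```text
[[0.543  0.2174]
 [0.5877 0.066 ]
 [0.474  0.0307]
 [0.4295 0.1824]] [np.float64(0.15783249580121966), np.float64(0.11906731662974032), np.float64(0.158059104622781), np.float64(0.11873375654600841)] [0.5086 0.1241]
y ax 16.461913442090975
y ax 16.34204100845655
x ax 17.143069027208348
x ax 17.25004848467143
bead [0.5076 0.1216 0.0635]
grip [array([0.443, 0.127, 0.109]), array([0.4583, 0.0785, 0.109 ])] [0.4507 0.1027 0.109 ] 0.05086098928473726
17.46539468351776
block [[ 0.5814 -0.1372]
 [ 0.5949 -0.2725]
 [ 0.444  -0.1508]] 0.1380729759517275
5.661146249110706 ctr [ 0.5195 -0.2126]
loupe [ 0.5463 -0.0224  0.02  ] pot [ 0.3702 -0.0329  0.025 ]
```

```bash
cat >> h.py <<'E'
def plan(way, start=None):
    """way: list of (x,y,z,yaw_deg,nrows) tool-down; prints rows, trapezoid speed per segment (smooth ramps)"""
    st=env.sense(); p=np.array(st['tool_pos']); R=np.array(st['eef_rot']); yaw=np.degrees(np.arctan2(R[1,0],R[0,0]))
    if start is not None: p=np.array(start[:3],float); yaw=start[3]
    out=[]
    for x,y,z,w,n in way:
        t=np.arange(1,n+1)/n; f=t**3*(10-15*t+6*t*t) if n>9 else t*t*(3-2*t)
        p0,y0=p.copy(),yaw
        for k in f:
            q=p0+k*(np.array([x,y,z])-p0); v=y0+k*(w-y0)
            a=np.radians(yaw); X=np.array([np.cos(a),np.sin(a),0]); Y=np.array([np.sin(a),-np.cos(a),0])
            d=(q-p); r=np.round([d@X/.2,d@Y/.2,-d[2]/.2,0,0,-(v-yaw)/90],3); out.append(r)
            p=p+.2*(r[0]*X+r[1]*Y); p[2]-=.2*r[2]; yaw-=r[5]*90
    out=np.array(out)
    for i in range(0,len(out),8): print(str([[float(v) if v else 0 for v in r] for r in out[i:i+8]]).replace(' ','').replace('-0.0,','0,').replace('.0,',','))
    print('max mm/row',np.linalg.norm(out[:,:3],axis=1).max()*200,'end',p,yaw)
E
python3 - <<'E'
from h import *
plan([(.17,-.6,.30,15.8,8),(.5,-.26,.30,64,24),(.45,.103,.22,107,24)])
E
```

```text
[[0,0,-0.024,0,0,0],[0,-0.001,-0.063,0,0,0],[0,0,-0.089,0,0,0],[0.001,-0.001,-0.102,0,0,0],[0,-0.001,-0.102,0,0,0],[0,-0.001,-0.09,0,0,0],[0,0,-0.063,0,0,0],[0,-0.001,-0.023,0,0,0]]
[[0.001,-0.001,0,0,0,0],[0.009,-0.005,0,0,0,-0.003],[0.023,-0.013,0,0,0,-0.006],[0.04,-0.022,0,0,0,-0.01],[0.061,-0.033,0,0,0,-0.016],[0.082,-0.042,0,0,0,-0.02],[0.105,-0.049,0,0,0,-0.027],[0.126,-0.052,0,0,0,-0.03]]
[[0.145,-0.053,0,0,0,-0.035],[0.162,-0.049,0,0,0,-0.039],[0.174,-0.041,0,0,0,-0.04],[0.182,-0.031,0,0,0,-0.042],[0.183,-0.019,0,0,0,-0.041],[0.179,-0.007,0,0,0,-0.041],[0.169,0.004,0,0,0,-0.038],[0.155,0.013,0,0,0,-0.035]]
[[0.135,0.019,0,0,0,-0.031],[0.113,0.022,0,0,0,-0.026],[0.09,0.021,0,0,0,-0.021],[0.067,0.018,0,0,0,-0.016],[0.044,0.013,0,0,0,-0.01],[0.025,0.008,0,0,0,-0.006],[0.01,0.003,0,0,0,-0.002],[0.001,0,0,0,0,-0.001]]
[[0.001,-0.001,0,0,0,0],[0.007,-0.004,0.002,0,0,-0.002],[0.016,-0.011,0.004,0,0,-0.006],[0.03,-0.02,0.008,0,0,-0.009],[0.045,-0.028,0.012,0,0,-0.014],[0.062,-0.037,0.015,0,0,-0.018],[0.077,-0.044,0.02,0,0,-0.024],[0.094,-0.048,0.023,0,0,-0.027]]
[[0.109,-0.05,0.026,0,0,-0.031],[0.121,-0.049,0.028,0,0,-0.034],[0.131,-0.045,0.031,0,0,-0.037],[0.137,-0.038,0.031,0,0,-0.037],[0.14,-0.031,0.031,0,0,-0.037],[0.136,-0.021,0.03,0,0,-0.036],[0.131,-0.013,0.029,0,0,-0.034],[0.119,-0.006,0.026,0,0,-0.031]]
[[0.106,0,0.023,0,0,-0.028],[0.089,0.005,0.019,0,0,-0.023],[0.071,0.005,0.016,0,0,-0.018],[0.053,0.006,0.011,0,0,-0.014],[0.035,0.005,0.008,0,0,-0.01],[0.02,0.003,0.004,0,0,-0.005],[0.008,0.001,0.002,0,0,-0.002],[0.001,0,0.001,0,0,0]]
max mm/row 36.92424677633925 end [0.44993302 0.10289528 0.21990235] 106.97357347736711
```

servo_tool(series=[[[0,0,-0.05,0,0,0],[0,0,-0.1,0,0,0],[0,0,-0.1,0,0,0],[0,0,-0.1,0,0,0],[0,0,-0.1,0,0,0],[0,0,-0.05,0,0,0],[0.02,-0.01,-0.03,0,0,0],[0.05,-0.02,-0.02,0,0,-0.01]]], claw=-0.1)

```text
time: 0.9
tool_pos: [0.1815, -0.5917, 0.2994]
eef_rot: [[0.958, 0.286, -0.001], [0.286, -0.958, 0.0], [-0.0, -0.0, -1.0]]
wrist_force: [-0.4, -0.0, 0.0]
finger_gap: 0.0395
grip_force: 0.0
```

servo_tool(series=[[[0.08,-0.04,0,0,0,-0.02],[0.1,-0.05,0,0,0,-0.03],[0.13,-0.05,0,0,0,-0.03],[0.15,-0.05,0,0,0,-0.035],[0.16,-0.05,0,0,0,-0.04],[0.17,-0.04,0,0,0,-0.04],[0.17,-0.03,0,0,0,-0.04],[0.17,-0.02,0,0,0,-0.04]]])

```text
time: 1.7
tool_pos: [0.3553, -0.4245, 0.2993]
eef_rot: [[0.745, 0.667, 0.0], [0.667, -0.745, 0.0], [0.0, -0.0, -1.0]]
wrist_force: [0.9, -1.4, -0.8]
finger_gap: 0.0394
grip_force: 0.0
```

servo_tool(series=[[[0.17,0,0,0,0,-0.04],[0.17,0.01,0,0,0,-0.04],[0.16,0.01,0,0,0,-0.04],[0.13,0.02,0,0,0,-0.035],[0.1,0.02,0,0,0,-0.03],[0.07,0.02,0,0,0,-0.02],[0.04,0.01,0,0,0,-0.01],[0.01,0,0,0,0,0]]])

```text
time: 2.5
tool_pos: [0.4782, -0.3097, 0.2993]
eef_rot: [[0.487, 0.874, -0.0], [0.874, -0.487, 0.0], [-0.0, -0.0, -1.0]]
wrist_force: [0.2, 0.2, -1.0]
finger_gap: 0.0399
grip_force: 0.0
```

Tracks well. On to above the grip.

Run:
```python
from h import *
plan([(.45,.103,.20,107,24)])
```

```text
[[0.001,-0.001,0,0,0,0],[0.008,-0.005,0.003,0,0,-0.003],[0.019,-0.012,0.005,0,0,-0.005],[0.034,-0.022,0.01,0,0,-0.01],[0.051,-0.031,0.014,0,0,-0.015],[0.07,-0.04,0.019,0,0,-0.02],[0.089,-0.048,0.025,0,0,-0.025],[0.107,-0.052,0.028,0,0,-0.03]]
[[0.124,-0.054,0.033,0,0,-0.033],[0.138,-0.051,0.035,0,0,-0.037],[0.15,-0.046,0.038,0,0,-0.038],[0.156,-0.038,0.038,0,0,-0.04],[0.159,-0.028,0.039,0,0,-0.04],[0.155,-0.017,0.037,0,0,-0.039],[0.148,-0.008,0.036,0,0,-0.037],[0.135,0.001,0.032,0,0,-0.033]]
[[0.119,0.007,0.029,0,0,-0.03],[0.1,0.011,0.024,0,0,-0.025],[0.08,0.012,0.019,0,0,-0.019],[0.059,0.01,0.015,0,0,-0.015],[0.039,0.008,0.009,0,0,-0.01],[0.022,0.005,0.006,0,0,-0.006],[0.009,0.002,0.002,0,0,-0.002],[0.002,0,0,0,0,-0.001]]
max mm/row 33.21806737304264 end [0.4498827  0.10306069 0.2000791 ] 107.03905378907758
```

servo_tool(series=[[[0.001,-0.001,0,0,0,0],[0.008,-0.005,0.003,0,0,-0.003],[0.019,-0.012,0.005,0,0,-0.005],[0.034,-0.022,0.01,0,0,-0.01],[0.051,-0.031,0.014,0,0,-0.015],[0.07,-0.04,0.019,0,0,-0.02],[0.089,-0.048,0.025,0,0,-0.025],[0.107,-0.052,0.028,0,0,-0.03]]])

```text
time: 3.3
tool_pos: [0.4718, -0.2219, 0.2783]
eef_rot: [[0.33, 0.944, 0.0], [0.944, -0.33, -0.0], [-0.0, 0.0, -1.0]]
wrist_force: [0.5, 0.3, -0.0]
finger_gap: 0.0394
grip_force: 0.0
```

servo_tool(series=[[[0.124,-0.054,0.033,0,0,-0.033],[0.138,-0.051,0.035,0,0,-0.037],[0.15,-0.046,0.038,0,0,-0.038],[0.156,-0.038,0.038,0,0,-0.04],[0.159,-0.028,0.039,0,0,-0.04],[0.155,-0.017,0.037,0,0,-0.039],[0.148,-0.008,0.036,0,0,-0.037],[0.135,0.001,0.032,0,0,-0.033]]])

```text
time: 4.1
tool_pos: [0.4547, 0.0184, 0.2207]
eef_rot: [[-0.132, 0.991, 0.0], [0.991, 0.132, -0.0], [-0.0, 0.0, -1.0]]
wrist_force: [0.7, -0.2, 0.2]
finger_gap: 0.0394
grip_force: 0.0
```

servo_tool(series=[[[0.119,0.007,0.029,0,0,-0.03],[0.1,0.011,0.024,0,0,-0.025],[0.08,0.012,0.019,0,0,-0.019],[0.059,0.01,0.015,0,0,-0.015],[0.039,0.008,0.009,0,0,-0.01],[0.022,0.005,0.006,0,0,-0.006],[0.009,0.002,0.002,0,0,-0.002],[0,0,0,0,0,0]]])

```text
time: 4.9
tool_pos: [0.4503, 0.1018, 0.2002]
eef_rot: [[-0.29, 0.957, -0.0], [0.957, 0.29, -0.0], [-0.0, -0.0, -1.0]]
wrist_force: [-0.0, 0.0, 0.1]
finger_gap: 0.0393
grip_force: 0.0
```

Run:
```python
from h import *
s=snap('side'); t=snap('top')
f=lambda im,x0,y0,w,h,k:cv2.resize(im[y0:y0+h,x0:x0+w,::-1],None,fx=k,fy=k,interpolation=cv2.INTER_CUBIC)
cv2.imwrite('pics/s1.png',np.vstack([f(s['pixels'],190,140,170,100,4)[:,:680],f(t['pixels'],170,150,170,50,4)]))
print(env.sense()['q'])
```

```text
[ 18.57440039  10.85932433 -41.82613945 110.20360508   8.20365865
  61.90683826  -9.80470244]
```

View pics/s1.png

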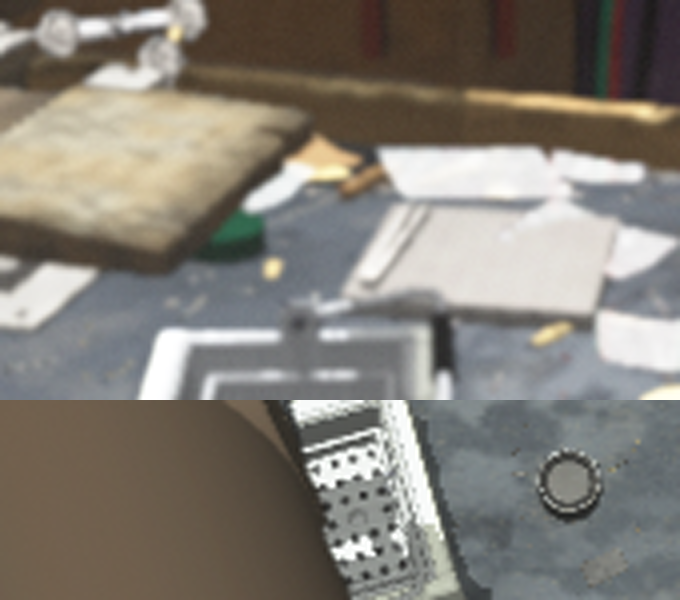

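Run:
```python
from h import *
s=snap('side')
print(proj(s,[[.45,.102,.20],[.45,.102,.35],[.45,.103,.109],[.508,.1215,.096]]))
cv2.imwrite('pics/s2.png',s['pixels'][:,:,::-1]); print(env.sense()['time'])
```

```text
[[299.47199657 172.20071672]
 [298.39982705  72.56023951]
 [299.83428769 225.6740554 ]
 [262.16951532 233.61584854]]
5.05
```

View pics/s2.png

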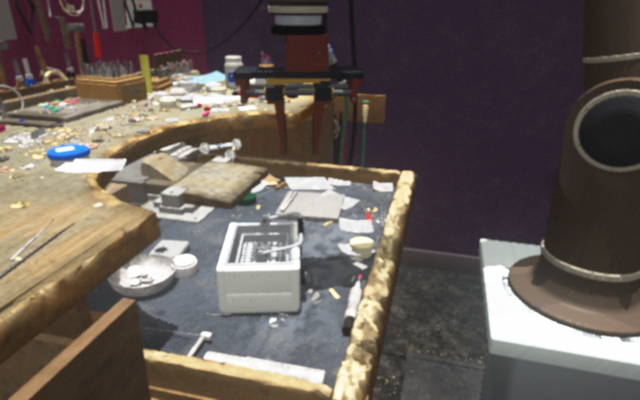

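The fingers end near (284,153) and (318,153) in the side view, about 19 px above the projected TCP, so I'll take a closer look.

Run:
```python
from h import *
s=load('side'); im=s['pixels'][:,:,::-1].astype(np.float32); im=255*(im/255)**.5
c=cv2.resize(im[60:180,230:370],None,fx=5,fy=5,interpolation=cv2.INTER_CUBIC).clip(0,255).astype(np.uint8)
X=np.array([.957,.29,0]);o=np.array([.4503,.1018,.2002])
P=[o,o+.02*X,o-.02*X]+[o+[0,0,h] for h in(.0187,.0797)]
for q in proj(s,P): cv2.circle(c,tuple(int(v) for v in (q-[230,60])*5+2),4,(0,255,0),1)
cv2.imwrite('pics/s3.png',c)
```

```text
(no output)
```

View pics/s3.png

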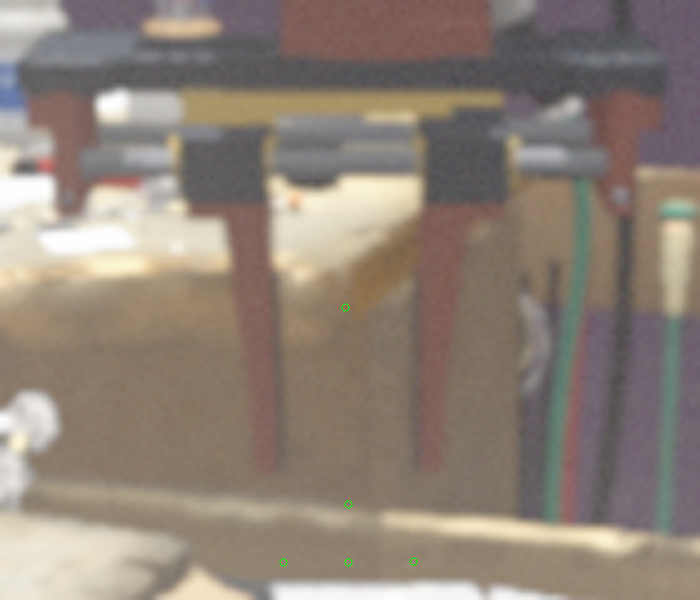

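Run:
```python
from h import *
np.set_printoptions(precision=1,suppress=True)
s=load('side'); C=[[.543,.2174],[.5877,.066],[.474,.0307],[.4295,.1824]]
print('rim',proj(s,[c+[.084] for c in C]),'base',proj(s,[c+[0] for c in C]))
print('block',proj(s,[[.5814,-.1372,.012],[.444,-.1508,.012]]), 'loupe base',proj(s,[[.546,-.022,0],[.546,-.022,.026]]))
x=env.sense(); print(x['time'],x['tool_pos'],x['qvel'],x['wrist_force'])
```

```text
rim [[216.1 266.9]
 [231.3 220.6]
 [298.8 219.6]
 [297.7 265.4]] base [[220.  315.1]
 [234.2 262.2]
 [299.3 261. ]
 [298.2 313.3]]
block [[274.7 212.4]
 [337.  216.9]] loupe base [[272.2 243.1]
 [271.8 231.3]]
5.05 [0.5 0.1 0.2] [-0.  -0.  -0.2  0.1 -0.1 -0.   0. ] [-0.1 -0.6  0. ]
```

The scene points agree with the side camera to 2–4 px, but the gripper shows about 29 mm above its reported TCP. I'll descend to just above the rim by the readout and compare the picture with the grip before closing.

servo_tool(series=[[[0.005,0,0.03,0,0,0],[0,0,0.07,0,0,0],[0,0,0.09,0,0,0],[0,0,0.09,0,0,0],[0,0,0.09,0,0,0],[0,0,0.08,0,0,0],[0,0,0.05,0,0,0],[0,0,0.025,0,0,0]]])

```text
time: 5.85
tool_pos: [0.4494, 0.1029, 0.0943]
eef_rot: [[-0.29, 0.957, -0.001], [0.957, 0.29, -0.0], [0.0, -0.001, -1.0]]
wrist_force: [-0.6, 0.8, 0.2]
finger_gap: 0.0395
grip_force: 0.0
```

Run:
```python
from h import *
s=snap('side'); x=env.sense(); print(x['tool_pos'],x['wrist_force']); im=s['pixels'][:,:,::-1].astype(np.float32); im=255*(im/255)**.6
c=cv2.resize(im[150:270,230:350],None,fx=5,fy=5,interpolation=cv2.INTER_CUBIC).clip(0,255).astype(np.uint8)
X=np.array([.957,.29,0]);o=np.array(x['tool_pos'])
P=[o,o+.02*X,o-.02*X]+[[.45,.103,.109]]
for q in proj(s,P): cv2.circle(c,tuple(int(v) for v in (q-[230,150])*5+2),4,(0,255,0),1)
cv2.imwrite('pics/s4.png',c)
```

```text
[0.44930611 0.10288521 0.09413264] [-0.5912527  -0.61458488 -0.89547901]
```

View pics/s4.png

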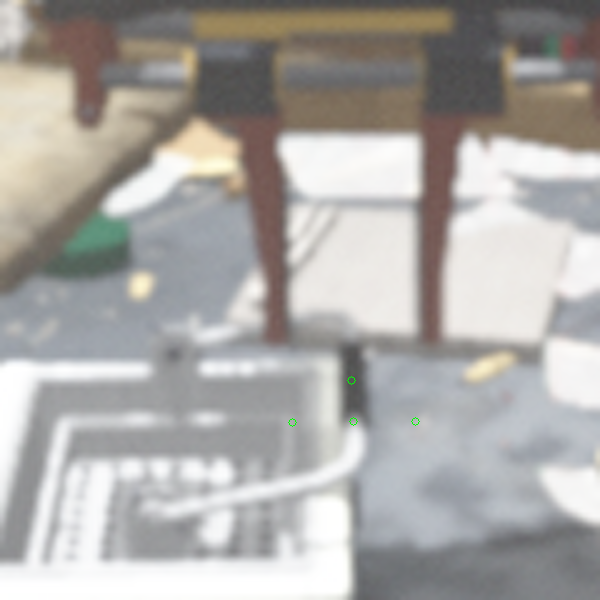

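The fingertips are at row 342 of the crop, well above the grip (centre (352,385)) and about 25 mm higher than the readout says. A light closing will settle whether the picture or the readout is right.

servo_tool(series=[[[0,0,0,0,0,0],[0,0,0,0,0,0],[0,0,0,0,0,0],[0,0,0,0,0,0],[0,0,0,0,0,0],[0,0,0,0,0,0],[0,0,0,0,0,0],[0,0,0,0,0,0]]], claw=-1, newtons=5)

```text
time: 6.7
tool_pos: [0.4498, 0.1031, 0.0952]
eef_rot: [[-0.29, 0.957, -0.0], [0.957, 0.29, -0.0], [-0.0, -0.0, -1.0]]
wrist_force: [-0.1, -0.2, 0.1]
finger_gap: 0.0007
grip_force: 0.0
```

The fingers shut on nothing, so the picture is right and the tool is about 28 mm higher than reported. I'll reopen, then go 28 mm lower while watching the force.

servo_tool(series=[[[0,0,0,0,0,0],[0,0,0,0,0,0],[0,0,0,0,0,0],[0,0,0,0,0,0],[0,0,0,0,0,0],[0,0,0,0,0,0],[0,0,0,0,0,0],[0,0,0,0,0,0]]], claw=-0.1)

```text
time: 7.5
tool_pos: [0.4498, 0.1031, 0.0952]
eef_rot: [[-0.29, 0.957, 0.0], [0.957, 0.29, -0.0], [-0.0, 0.0, -1.0]]
wrist_force: [0.0, 0.1, 0.2]
finger_gap: 0.0395
grip_force: 0.0
```

servo_tool(series=[[[0,0,0.02,0,0,0],[0,0,0.03,0,0,0],[0,0,0.03,0,0,0],[0,0,0.02,0,0,0],[0,0,0.02,0,0,0],[0,0,0.02,0,0,0],[0,0,0,0,0,0],[0,0,0,0,0,0]]])

```text
time: 8.3
tool_pos: [0.4498, 0.1031, 0.0672]
eef_rot: [[-0.29, 0.957, -0.0], [0.957, 0.29, 0.0], [0.0, -0.0, -1.0]]
wrist_force: [-0.1, 0.1, 0.1]
finger_gap: 0.0395
grip_force: 0.0
```

Run:
```python
from h import *
s=snap('side'); x=env.sense(); print(x['tool_pos'],x['wrist_force'],x['finger_gap']); im=s['pixels'][:,:,::-1].astype(np.float32); im=255*(im/255)**.6
c=cv2.resize(im[150:270,230:350],None,fx=5,fy=5,interpolation=cv2.INTER_CUBIC).clip(0,255).astype(np.uint8)
cv2.imwrite('pics/s5.png',c)
```

```text
[0.44992683 0.10314004 0.06732845] [ 0.43322403 -0.11844215  0.18263513] 0.03910658402096506
```

View pics/s5.png

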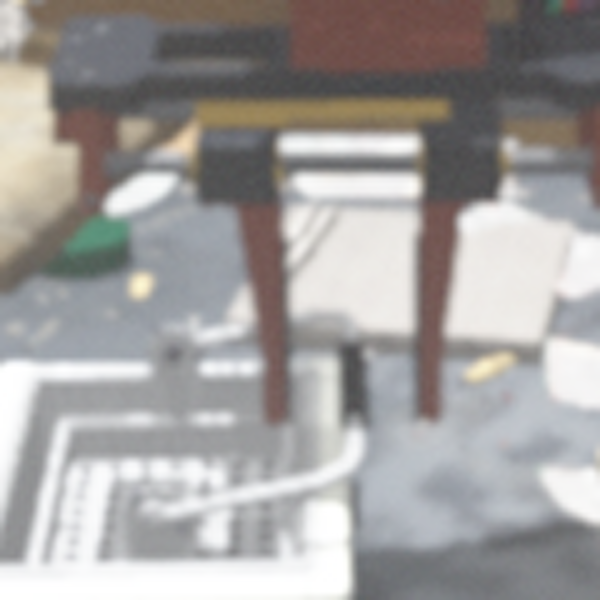

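The grip (x≈352, rows 350–425) is centred between the fingers, whose tips are at row 420 and touch nothing. I'll go 4 mm deeper and close.

servo_tool(series=[[[0,0,0.01,0,0,0],[0,0,0.01,0,0,0],[0,0,0,0,0,0],[0,0,0,0,0,0],[0,0,0,0,0,0],[0,0,0,0,0,0],[0,0,0,0,0,0],[0,0,0,0,0,0]]], claw=-1, newtons=30)

```text
time: 9.15
tool_pos: [0.4499, 0.1031, 0.0633]
eef_rot: [[-0.291, 0.957, 0.0], [0.957, 0.291, 0.0], [0.0, 0.0, -1.0]]
wrist_force: [-1.3, 0.5, -0.1]
finger_gap: 0.0092
grip_force: 30.0
```

Run:
```python
import numpy as np
t=np.linspace(0,1,25); f=t*t*(3-2*t); a=np.radians(12+85.5*f)
y=np.round(.062*(np.cos(a[0])-np.cos(a))/.2,3); z=-np.round(.062*(np.sin(a)-np.sin(a[0]))/.2,3)
for i in range(0,24,8): print([[0,round(float(y[k+1]-y[k]),3),round(float(z[k+1]-z[k]),3),0,0,0] for k in range(i,i+8)])
```

```text
[[0, 0.0, -0.002, 0, 0, 0], [0, 0.002, -0.007, 0, 0, 0], [0, 0.003, -0.01, 0, 0, 0], [0, 0.004, -0.014, 0, 0, 0], [0, 0.006, -0.017, 0, 0, 0], [0, 0.008, -0.018, 0, 0, 0], [0, 0.011, -0.021, 0, 0, 0], [0, 0.013, -0.021, 0, 0, 0]]
[[0, 0.015, -0.021, 0, 0, 0], [0, 0.019, -0.021, 0, 0, 0], [0, 0.021, -0.019, 0, 0, 0], [0, 0.022, -0.018, 0, 0, 0], [0, 0.025, -0.015, 0, 0, 0], [0, 0.025, -0.013, 0, 0, 0], [0, 0.025, -0.011, 0, 0, 0], [0, 0.026, -0.007, 0, 0, 0]]
[[0, 0.024, -0.006, 0, 0, 0], [0, 0.023, -0.003, 0, 0, 0], [0, 0.02, -0.001, 0, 0, 0], [0, 0.018, 0.0, 0, 0, 0], [0, 0.014, 0.0, 0, 0, 0], [0, 0.011, 0.001, 0, 0, 0], [0, 0.006, 0.001, 0, 0, 0], [0, 0.003, 0.0, 0, 0, 0]]
```

servo_tool(series=[[[0,0,-0.002,0,0,0],[0,0.002,-0.007,0,0,0],[0,0.003,-0.01,0,0,0],[0,0.004,-0.014,0,0,0],[0,0.006,-0.017,0,0,0],[0,0.008,-0.018,0,0,0],[0,0.011,-0.021,0,0,0],[0,0.013,-0.021,0,0,0]]])

```text
time: 9.95
tool_pos: [0.4591, 0.106, 0.0857]
eef_rot: [[-0.29, 0.957, 0.0], [0.957, 0.29, 0.0], [0.0, 0.0, -1.0]]
wrist_force: [-0.0, 1.8, -1.0]
finger_gap: 0.0091
grip_force: 30.0
```

servo_tool(series=[[[0,0.015,-0.021,0,0,0],[0,0.019,-0.021,0,0,0],[0,0.021,-0.019,0,0,0],[0,0.022,-0.018,0,0,0],[0,0.025,-0.015,0,0,0],[0,0.025,-0.013,0,0,0],[0,0.025,-0.011,0,0,0],[0,0.026,-0.007,0,0,0]]])

```text
time: 10.75
tool_pos: [0.4934, 0.1164, 0.1105]
eef_rot: [[-0.29, 0.957, 0.0], [0.957, 0.29, 0.0], [0.0, 0.0, -1.0]]
wrist_force: [-1.5, 2.3, 2.0]
finger_gap: 0.0093
grip_force: 30.0
```

servo_tool(series=[[[0,0.024,-0.006,0,0,0],[0,0.023,-0.003,0,0,0],[0,0.02,-0.001,0,0,0],[0,0.018,0,0,0,0],[0,0.014,0,0,0,0],[0,0.011,0.001,0,0,0],[0,0.006,0.001,0,0,0],[0,0.003,0,0,0,0]]])

```text
time: 11.55
tool_pos: [0.5157, 0.1231, 0.1118]
eef_rot: [[-0.29, 0.957, -0.0], [0.957, 0.29, 0.0], [0.0, -0.0, -1.0]]
wrist_force: [-0.4, 2.0, 1.0]
finger_gap: 0.0094
grip_force: 30.0
```

servo_tool(series=[[[0,0,0,0,0,0],[0,0,0,0,0,0],[0,0,0,0,0,0],[0,0,0,0,0,0],[0,0,0,0,0,0],[0,0,0,0,0,0],[0,0,0,0,0,0],[0,0,0,0,0,0]]])

```text
time: 12.35
tool_pos: [0.5157, 0.123, 0.1118]
eef_rot: [[-0.29, 0.957, -0.0], [0.957, 0.29, -0.0], [-0.0, -0.0, -1.0]]
wrist_force: [-1.3, 1.7, -0.1]
finger_gap: 0.009
grip_force: 30.0
```

servo_tool(series=[[[0,0.004,0,0,0,0],[0,0.004,0,0,0,0],[0,0.002,0,0,0,0],[0,0,0,0,0,0],[0,0,0,0,0,0],[0,0,0,0,0,0],[0,0,0,0,0,0],[0,0,0,0,0,0]]])

```text
time: 13.15
tool_pos: [0.5176, 0.1236, 0.1119]
eef_rot: [[-0.29, 0.957, 0.0], [0.957, 0.29, -0.0], [-0.0, 0.0, -1.0]]
wrist_force: [-2.0, 0.2, 4.2]
finger_gap: 0.0086
grip_force: 30.0
```

Run:
```python
from h import *
s=snap('side'); x=env.sense(); print(x['tool_pos'],x['wrist_force'],x['torque']); im=s['pixels'][:,:,::-1].astype(np.float32); im=255*(im/255)**.6
c=cv2.resize(im[150:270,210:330],None,fx=5,fy=5,interpolation=cv2.INTER_CUBIC).clip(0,255).astype(np.uint8)
cv2.imwrite('pics/s6.png',c)
a=np.radians(16.9);X=np.array([np.cos(a),np.sin(a),0]);Y=np.array([-np.sin(a),np.cos(a),0]);H=np.array([.508,.1215,.096])
np.set_printoptions(precision=1,suppress=True)
for j in(90,93.4,98): b=np.radians(j); g=H-X*.062*np.cos(b)+np.array([0,0,.062*np.sin(b)]); print(j,(proj(s,[H+.057*Y,g+.026*Y,H-.057*Y,g-.026*Y])-[210,150])*5+2)
```

```text
[0.51766129 0.12359415 0.11194385] [-1.73099265  0.86079913  4.95729157] [ 0.08623348  0.43328992 -0.01573891]
90 [[249.1 506. ]
 [248.8 275.8]
 [274.8 345.2]
 [261.3 211.9]]
93.4 [[249.1 506. ]
 [236.6 276.2]
 [274.8 345.2]
 [249.9 212.3]]
98 [[249.1 506. ]
 [220.3 277.9]
 [274.8 345.2]
 [234.6 213.9]]
```

View pics/s6.png

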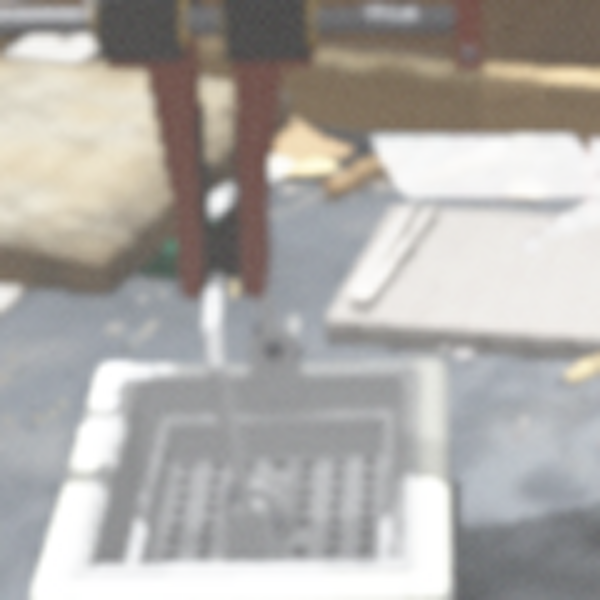

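Both handle legs lean past upright (near ear about (255,490), near grip end (212,278)), and the push meets the stop. Next I bring it upright and lift slowly.

servo_tool(series=[[[0,-0.003,0,0,0,0],[0,-0.006,0,0,0,0],[0,-0.008,-0.001,0,0,0],[0,-0.01,0,0,0,0],[0,-0.01,-0.001,0,0,0],[0,-0.007,0,0,0,0],[0,-0.004,0,0,0,0],[0,-0.002,0,0,0,0]]])

```text
time: 14.0
tool_pos: [0.508, 0.1206, 0.1123]
eef_rot: [[-0.29, 0.957, 0.0], [0.957, 0.29, -0.0], [-0.0, 0.0, -1.0]]
wrist_force: [-0.2, 0.5, 2.1]
finger_gap: 0.0094
grip_force: 30.0
```

servo_tool(series=[[[0,0,-0.002,0,0,0],[0,0,-0.006,0,0,0],[0,0,-0.012,0,0,0],[0,0,-0.02,0,0,0],[0,0,-0.028,0,0,0],[0,0,-0.034,0,0,0],[0,0,-0.037,0,0,0],[0,0,-0.037,0,0,0]]])

```text
time: 14.8
tool_pos: [0.5081, 0.1208, 0.1483]
eef_rot: [[-0.29, 0.957, 0.0], [0.957, 0.29, 0.0], [-0.0, 0.0, -1.0]]
wrist_force: [0.1, -0.3, -4.4]
finger_gap: 0.0093
grip_force: 30.0
```

servo_tool(series=[[[0,0,-0.037,0,0,0],[0,0,-0.037,0,0,0],[0,0,-0.034,0,0,0],[0,0,-0.028,0,0,0],[0,0,-0.02,0,0,0],[0,0,-0.012,0,0,0],[0,0,-0.005,0,0,0],[0,0,0,0,0,0]]])

```text
time: 15.6
tool_pos: [0.5079, 0.1207, 0.1819]
eef_rot: [[-0.29, 0.957, -0.0], [0.957, 0.29, -0.0], [0.0, -0.0, -1.0]]
wrist_force: [0.0, 0.5, -3.3]
finger_gap: 0.0093
grip_force: 30.0
```

Run:
```python
from h import *
x=env.sense(); print(x['time'],x['tool_pos'],x['wrist_force'],x['torque'],x['grip_force'])
p=x['tool_pos']; plan([(.519,-.212,p[2],np.degrees(np.arctan2(x['eef_rot'][1][0],x['eef_rot'][0][0])),48)])
```

```text
15.6 [0.50794484 0.12071373 0.18194444] [ 0.01366737  0.46889577 -3.3229154 ] [-0.02649837 -0.06706267 -0.01205309] 29.978288412094116
[[0,0,0,0,0,0],[-0.001,0,0,0,0,0],[-0.003,-0.001,0,0,0,0],[-0.004,-0.001,0,0,0,0],[-0.007,-0.002,0,0,0,0],[-0.011,-0.003,0,0,0,0],[-0.014,-0.004,0,0,0,0],[-0.017,-0.004,0,0,0,0]]
[[-0.021,-0.006,0,0,0,0],[-0.026,-0.007,0,0,0,0],[-0.029,-0.008,0,0,0,0],[-0.033,-0.009,0,0,0,0],[-0.038,-0.01,0,0,0,0],[-0.041,-0.01,0,0,0,0],[-0.044,-0.012,0,0,0,0],[-0.048,-0.013,0,0,0,0]]
[[-0.052,-0.014,0,0,0,0],[-0.054,-0.014,0,0,0,0],[-0.056,-0.015,0,0,0,0],[-0.058,-0.016,0,0,0,0],[-0.06,-0.016,0,0,0,0],[-0.062,-0.017,0,0,0,0],[-0.062,-0.016,0,0,0,0],[-0.063,-0.017,0,0,0,0]]
[[-0.063,-0.017,0,0,0,0],[-0.062,-0.017,0,0,0,0],[-0.061,-0.016,0,0,0,0],[-0.061,-0.016,0,0,0,0],[-0.058,-0.016,0,0,0,0],[-0.056,-0.015,0,0,0,0],[-0.054,-0.014,0,0,0,0],[-0.051,-0.014,0,0,0,0]]
[[-0.048,-0.013,0,0,0,0],[-0.045,-0.012,0,0,0,0],[-0.041,-0.011,0,0,0,0],[-0.037,-0.01,0,0,0,0],[-0.034,-0.009,0,0,0,0],[-0.029,-0.007,0,0,0,0],[-0.026,-0.007,0,0,0,0],[-0.021,-0.006,0,0,0,0]]
[[-0.017,-0.005,0,0,0,0],[-0.014,-0.003,0,0,0,0],[-0.01,-0.003,0,0,0,0],[-0.008,-0.002,0,0,0,0],[-0.004,-0.001,0,0,0,0],[-0.003,-0.001,0,0,0,0],[-0.001,0,0,0,0,0],[0,0,0,0,0,0]]
max mm/row 13.05067048086036 end [ 0.51904412 -0.21200141  0.18194444] 106.88199096998454
```

servo_tool(series=[[[0,0,0,0,0,0],[-0.001,0,0,0,0,0],[-0.003,-0.001,0,0,0,0],[-0.004,-0.001,0,0,0,0],[-0.007,-0.002,0,0,0,0],[-0.011,-0.003,0,0,0,0],[-0.014,-0.004,0,0,0,0],[-0.017,-0.004,0,0,0,0]]])

```text
time: 16.4
tool_pos: [0.5084, 0.1087, 0.182]
eef_rot: [[-0.29, 0.957, -0.0], [0.957, 0.29, -0.0], [-0.0, -0.0, -1.0]]
wrist_force: [0.2, -0.5, -4.7]
finger_gap: 0.0091
grip_force: 30.0
```

servo_tool(series=[[[-0.021,-0.006,0,0,0,0],[-0.026,-0.007,0,0,0,0],[-0.029,-0.008,0,0,0,0],[-0.033,-0.009,0,0,0,0],[-0.038,-0.01,0,0,0,0],[-0.041,-0.01,0,0,0,0],[-0.044,-0.012,0,0,0,0],[-0.048,-0.013,0,0,0,0]]])

```text
time: 17.2
tool_pos: [0.5104, 0.0502, 0.1821]
eef_rot: [[-0.29, 0.957, 0.0], [0.957, 0.29, -0.0], [-0.0, 0.0, -1.0]]
wrist_force: [-0.2, -0.1, -4.3]
finger_gap: 0.0092
grip_force: 30.0
```

servo_tool(series=[[[-0.052,-0.014,0,0,0,0],[-0.054,-0.014,0,0,0,0],[-0.056,-0.015,0,0,0,0],[-0.058,-0.016,0,0,0,0],[-0.06,-0.016,0,0,0,0],[-0.062,-0.017,0,0,0,0],[-0.062,-0.016,0,0,0,0],[-0.063,-0.017,0,0,0,0]]])

```text
time: 18.0
tool_pos: [0.5136, -0.0468, 0.182]
eef_rot: [[-0.29, 0.957, -0.0], [0.957, 0.29, -0.0], [-0.0, -0.0, -1.0]]
wrist_force: [0.2, -1.2, -4.4]
finger_gap: 0.0093
grip_force: 30.0
```

servo_tool(series=[[[-0.063,-0.017,0,0,0,0],[-0.062,-0.017,0,0,0,0],[-0.061,-0.016,0,0,0,0],[-0.061,-0.016,0,0,0,0],[-0.058,-0.016,0,0,0,0],[-0.056,-0.015,0,0,0,0],[-0.054,-0.014,0,0,0,0],[-0.051,-0.014,0,0,0,0]]])

```text
time: 18.8
tool_pos: [0.5167, -0.143, 0.182]
eef_rot: [[-0.29, 0.957, -0.0], [0.957, 0.29, -0.0], [-0.0, -0.0, -1.0]]
wrist_force: [-0.1, 0.0, -4.1]
finger_gap: 0.009
grip_force: 30.0
```

servo_tool(series=[[[-0.048,-0.013,0,0,0,0],[-0.045,-0.012,0,0,0,0],[-0.041,-0.011,0,0,0,0],[-0.037,-0.01,0,0,0,0],[-0.034,-0.009,0,0,0,0],[-0.029,-0.007,0,0,0,0],[-0.026,-0.007,0,0,0,0],[-0.021,-0.006,0,0,0,0]]])

```text
time: 19.6
tool_pos: [0.5187, -0.2006, 0.182]
eef_rot: [[-0.29, 0.957, 0.0], [0.957, 0.29, -0.0], [-0.0, 0.0, -1.0]]
wrist_force: [0.4, -0.5, -4.2]
finger_gap: 0.0091
grip_force: 30.0
```

servo_tool(series=[[[-0.017,-0.005,0,0,0,0],[-0.014,-0.003,0,0,0,0],[-0.01,-0.003,0,0,0,0],[-0.008,-0.002,0,0,0,0],[-0.004,-0.001,0,0,0,0],[-0.003,-0.001,0,0,0,0],[-0.001,0,0,0,0,0],[0,0,0,0,0,0]]])

```text
time: 20.4
tool_pos: [0.5192, -0.2119, 0.1821]
eef_rot: [[-0.29, 0.957, 0.0], [0.957, 0.29, -0.0], [-0.0, 0.0, -1.0]]
wrist_force: [0.4, 0.3, -3.9]
finger_gap: 0.0091
grip_force: 30.0
```

servo_tool(series=[[[0,0,0,0,0,0],[0,0,0,0,0,0],[0,0,0,0,0,0],[0,0,0,0,0,0],[0,0,0,0,0,0],[0,0,0,0,0,0],[0,0,0,0,0,0],[0,0,0,0,0,0]]])

```text
time: 21.2
tool_pos: [0.5191, -0.212, 0.182]
eef_rot: [[-0.29, 0.957, 0.0], [0.957, 0.29, -0.0], [-0.0, 0.0, -1.0]]
wrist_force: [0.0, 0.1, -3.7]
finger_gap: 0.009
grip_force: 30.0
```

servo_tool(series=[[[0,0,0,0,0,0],[0,0,0,0,0,0],[0,0,0,0,0,0],[0,0,0,0,0,0],[0,0,0,0,0,0],[0,0,0,0,0,0],[0,0,0,0,0,0],[0,0,0,0,0,0]]])

```text
time: 22.0
tool_pos: [0.5191, -0.212, 0.182]
eef_rot: [[-0.29, 0.957, -0.0], [0.957, 0.29, -0.0], [-0.0, -0.0, -1.0]]
wrist_force: [0.7, -1.0, -4.4]
finger_gap: 0.0094
grip_force: 30.0
```

I've used all 10 picture views, so I'll check stillness and level numerically: differences between frames, and the silhouette's lower outline against a level model.

Run:
```python
from h import *
np.set_printoptions(precision=1,suppress=True)
old=load('side')['pixels'].astype(int)   # last: arm at cleaner, block area free
a=snap('side')['pixels'].astype(int)
for _ in range(8): s=snap('side')
b=s['pixels'].astype(int)
p=np.array(env.sense()['tool_pos']); th=np.radians(16.9)
Rz=np.array([[np.cos(th),-np.sin(th),0],[np.sin(th),np.cos(th),0],[0,0,1]])
O=np.array([p[0],p[1],.114])
box=np.array([[x,y,z] for z in(0.,.034) for x,y in((-.04,-.058),(.04,-.058),(.04,.058),(-.04,.058))])
def hull(t):
    Ry=cv2.Rodrigues(np.array([0,t,0.]))[0]; h=np.array([0,0,.052])
    m=np.zeros(b.shape[:2],np.uint8); cv2.fillConvexPoly(m,cv2.convexHull(proj(s,((box-h)@Ry.T+h)@Rz.T+O+off).astype(np.float32)).round().astype(np.int32),1); return m
off=np.zeros(3); print(proj(s,box@Rz.T+O))
d=np.abs(b-old).max(2)>25; print('motion',(np.abs(b-a).max(2)>25).sum(), np.abs(b-a).mean())
q=proj(s,O+[0,0,.017])[0].astype(int); W=np.zeros_like(d); W[q[1]-20:q[1]+60,q[0]-70:q[0]+70]=1
best=[]
for t in np.radians(np.arange(-20,21,4)):
  for dz in np.arange(-.03,.031,.005):
    for dx in np.arange(-.012,.013,.006):
      off=np.array([dx,0,dz]); m=hull(t)>0; M=m&W; D=d&W; best.append((((M&D).sum()/((M|D)&W).sum()),np.degrees(t),dz,dx))
best.sort(reverse=True)
for r in best[:6]: print(np.round(r,3))
```

```text
[[327.6 152.7]
 [293.4 152.9]
 [292.8 169.2]
 [330.5 168.9]
 [327.7 138.6]
 [293.2 138.8]
 [292.6 153.8]
 [330.8 153.5]]
motion 0 1.3871783854166666
[0.2 0.  0.  0. ]
[  0.2 -20.    0.   -0. ]
[  0.2 -12.    0.   -0. ]
[  0.2 -12.    0.   -0. ]
[0.2 4.  0.  0. ]
[0.2 8.  0.  0. ]
```

Run:
```python
from h import *
g=cv2.cvtColor(load('side')['pixels'],cv2.COLOR_RGB2GRAY)
for v in range(92,192,2): print(v,''.join(" .:-=+*#%@"[min(9,int(x)//26)] for x in g[v:v+2,265:355].mean(0)))
```

```text
92 ==+++++++++++++++=--::..........=#%%%%*-...=*%%#*-...:-+***+=-:::........:--:::..:::::::..
94 ==+#%###########*+=++=:.........=*##%#*-:..-*#%#+-...:=++=--::..........::--::::.:::---::.
96 +*#%%%%%%%%%%%%%%##%#*=-::....:-=#%%%%*=:..:+*##+-...::--::...........::::::::::::::::::..
98 +**#########%%%%%%%%###********###%%%##+:..:=***+:..................::::::::::::..::::::..
100 #%%%%%%%%%############*++#%%%%########*+-..:-+++=:.............:.:::::::::::::::..::::::..
102 **#***###*****+++*********#########****=-..:-==-:.............::::..:::::::::::::.:::::...
104 *******#*#*##################********++=-...::::............::::.....:::::::::::..:::::...
106 ###********###########************+++=+=-:..............:::::::......::::::::::::..::::...
108 ###*******##*####*************++++++++=-:.............:::::..........::::::::::::..::::...
110 **********############***+++++++++==--::.............::::............::::::::::::..::::...
112 ====+++++++****#####***++++++=====-::::......:--:.....................::::....::...::::.. 
114 ---------:------=======+**+==--::-::::......:=*#*-.....
[... 2945 characters left out ...]
+**++-:--=----:::::::::::::::::::::
178 *########***+==-:::=*%%%%%%%%%%%%%%%%%%%%%@@@@%%%%%%%%%%%%%%#++*#%##****+===---:::::::::::
180 %%%########*++=-::-=*%@@@%%%@@@@%%@@@@@@@@@@@@@@@@@%%%%%%%%%%%#%%%%%%@@@%%%%%##*****+=-:::
182 @@@%%%%@@%%#+---=====*#%%%@@@@@@@@@@@@@@@@@%%%%%%%%%%%%%%%%%%%%%%%%%@@@@@@@@@@%%%%@@%#+===
184 %#**+**++++++++===----+#%@@@@@@@@@@%%%%%%%%%%%%%%%@%%%%%%%%%%%%%%###*################*+===
186 +=====-----====----====+#%@@%%%%%%%%%%%%%%%%%%%@@@@@@@%%%%%%%%%%%@%#+=====================
188 ==========---------=====+*#######################%%%%%########%%%%%#*++===================
190 ==========---==========++****++++++++++====+=++===========++*#%%%%%#*++===================
```

The basket sits where the level model predicts (columns 292–331, its wall tops and base both horizontal) and nothing moved between frames. I'm handing in.

```bash
python3 -c "
from workcell import env
print(env.close_job())"
```

```text
the job is handed in; nothing more can be done
None
```

The job is handed in with the basket held by its raised handle, level and still, about 10 cm over the middle of the block; I could not confirm the bead on its seat in the final picture, and the hand-in returned no verdict.

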